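Load the rocking mixer and click its timer to seven

TASK

Lay the orange-capped flask flat in the free bay of the rocking mixer (the one with the teal pad), with its cap out through the notch in the bay's far end like its neighbours; set it down, do not drop it. Then turn the mixer's timer dial clockwise and leave it on the seventh click counted from its off stop (the red dot), and let go. Do not disturb the other flasks and glassware.

Things in the scene. Friction and masses are not known exactly. Their poses are not given: they have to be found in the camera images.
- flask_mid (a point): centre of the rectangular part of the orange-capped flask, half-way up (13 mm). It lies flat in a white tray: frosted box 72 (x) x 40 (y) x 26 mm high, 50 to 100 g; round neck (14 mm) and orange cap (22 mm diameter, 17 long) stick out of its +x end on the centre line, cap's end 60 mm from this point. z up. It fits the bay only with the cap in the notch
- flask_cap (a point): centre of the orange cap, 51.5 mm from flask_mid along the flask's x
- tray: white tray that holds the flask, the crucible and the jar, 240 (x) x 170 (y) mm outside (rim 248 x 178), floor 4 mm thick, rim 19 mm high, walls 4 mm; fixed. Origin: centre of its underside. It may stand left or right of the mixer; an equal tray with other glassware stands on the other side
- bay_pad: teal pad marking the free bay (look only). Origin: bay centre at floor level, 90 mm above the table; x to the notched end. Bay 77 (x) x 45 mm inside, fences 10 mm high, 5 thick: closed wall at -x, 29 mm notch at +x for neck and cap, 41 mm finger openings mid-way along both long sides. Bays are 76 mm apart along y, others full (26 mm high flasks): 36 mm free each side. Flask at rest: flask_mid 13 mm above
- rocker: rocking mixer, white housing 280 (x) x 250 (y) x 70 mm high, fixed. Origin: centre of its underside; front (-x) towards the robot. The still platform (top 90 mm above the table) covers the rear from x = -16 mm; the dial stands on the front deck (70 mm high) at x = -82 mm, y = 0. Bay centres: x = 63 mm, y = -76, 0, 76 mm
- dial_grip (a point): point on the vertical axis of the timer dial at the height to grip, 96 mm above the table. Round ribbed grey knob, 38 mm diameter, gripped part 77 to 108 mm above the table, on a black 48 mm flange, orange pointer line; ten dots around it: the big red one is the off stop (towards the mixer's front), the nine white ones the clicks
- dial (a joint): angle of the timer dial, rad: 0 at the off stop, growing clockwise seen from above; end stop at 4.712 (ninth click). It clicks every 0.5236 rad (30 degrees) and settles into the nearest detent when released; a click takes about 0.08 N m. It starts on one of the first clicks (0 to 3); the seventh is at 3.665
- mate_a: flat-sided plastic culture flask, same shape as the orange-capped one but with a blue cap, already lying in a bay of the mixer; its body's origin is the centre of the underside of its rectangular part, x to the cap, z up. Leave it alone
- mate_b: flat-sided plastic culture flask, same shape as the orange-capped one but with a blue cap, already lying in a bay of the mixer; its body's origin is the centre of the underside of its rectangular part, x to the cap, z up. Leave it alone
- crucible: cream crucible, 36 mm diameter, 32 mm high, stands in the flask's tray; origin under its centre. Leave it alone
- evap_dish: cream evaporating dish, 90 mm diameter, 35 mm high, in the other tray; origin under its centre. Leave it alone
- beaker: glass beaker, 52 mm diameter, 65 mm high, in the other tray; origin under its centre. Leave it alone
- petri: closed petri dish, 90 mm diameter, 18 mm high, right of the mixer, beyond the tray; origin under its centre. Leave it alone
- conical: conical glass flask, 80 mm diameter, 112 mm high, left of the mixer, beyond the tray; origin under its centre. Leave it alone
- jar: small amber jar, 32 mm diameter, 36 mm high, stands in the flask's tray; origin under its centre. Leave it alone
- flask: the same orange-capped flask; origin: centre of the underside of its rectangular part, axes as flask_mid
There are look-alikes about, which are no part of the job. Leave any pink look-alike of the flask alone.

How it is judged:
By the outcome, as a careful person would: the job done as asked, in the order asked, and still so for the second after the job is handed in, with the robot touching nothing.
It also fails if it takes over 62 s, if anything falls off the work surface, if the arm or the gripper's body presses on something with over 40 N, if the wrist force passes 120 N, or if a joint passes its speed limit or range.

ROBOT

A 6-joint arm with a two-finger parallel gripper is mounted at the origin on the work surface. World frame = base frame: x ahead of the robot, y to its left, z up, the work surface at z = 0. Lengths are in m, angles in rad, forces in N, time in s.
With the tool pointing down it reaches from about 0.25 to 0.85 m from the base axis. Payload 12.5 kg.
Tool frame: the origin (TCP) lies midway between the tips of the shut fingers; the grasp point (between the pads) lies 19 mm behind it (r.grip_depth is the distance from the TCP to the grasp point, in m); z points along the fingers, x is the direction in which the jaws open and shut, and the axes are right-handed (so a half turn about z gives the same grasp; the last joint's range is limited). The gripper opens to 93 mm and grips with 3 to 60 N. Pads are 15 mm wide; open, the fingers measure 128 mm over their backs; the gripper's body (75 mm by 188 mm) begins 65 mm behind the grasp point.
Start: joints at [-1.348, 0.351, 1.652, -0, 1.139, -0.085], TCP at [0.167, -0.524, 0.219] pointing down, gripper open.
Joint ranges: [-2.75, 2.75], [-0.79, 2.1], [0.01, 2.65], [-1.57, 4.71], [0.07, 3.14], [-2.87, 2.87]. Speed limits (rad/s): [2.22, 2.22, 2.79, 3.14, 3.14, 3.14].

INTERFACE

Orientations are given as a unit quaternion [x, y, z, w].
In Python, from plant import r gives the robot as it stands.
- The arm moves only by the tool arm_command, never from a script. Its arguments are lists of equal length, an entry for each row: "xyz": the shift along the tool's x, y, z in m, a list of three; "spin": the turn about the tool's z in degrees. A call has exactly 10 rows; each row is the pose to reach, as a shift and turn from the pose measured when the call began, along the tool's axes at that moment; what a row does not reach only later rows make up. A row lasts 1/12 s, in which the tool goes at most 41.7 mm and 7.16 degrees, less where a joint would pass 70% of its speed; a pose out of reach is approached as far as the arm can. A call with a gripper value outside its range is refused whole. "fingers" is the finger opening in m, from 0 to 0.093, set as the call begins (left out, the last holds). The fingers move at their own pace and stop on an object; the grip force is fixed at half the most. Time passes only in rows, so rows that repeat a pose let the fingers close, or fill a call up. It gives the time, the measured TCP pose, the force and the opening at its end, in the units of the state.
- r.state(): the state, without advancing time (a new reading comes with each control period).
- r.snapshot(name): name is "side" or "top"; returns (picture, depth): 420x560x3 uint8, blue, green, red; 420x560 float32, m along the optical axis (not along the pixel's ray), 0 where there is no reading.
- r.calibration(name): a dict with "fov_y" (degrees; the focal length in pixels is half the picture's height over the tangent of half this angle, whatever the lens; pixels are square), "cx", "cy" (the principal point, pixels), "cam_to_world" (4x4, takes a point from camera to world coordinates). Camera axes: x right, y up, looking along -z (the intrinsics and any distortion apply to the point x, -y, -z); pixel columns grow to the right and rows downward; lengths in m; the calibration is good to about 2 mm. A picture is of the moment at which its call begins. calibration takes no time and is no camera call.
- r.job_done(): hands the job in, once; it reports no verdict.
The state is a dict: "time_s": time; "joint_positions": joint angles; "joint_vel": joint speeds; "joint_torque": joint torques, N m; "position": TCP position; "tcp_rot": TCP orientation; "wrist_force": force on the tool from outside, world axes, zero at the start; "ft_torque": the same for the moment, N m; "opening": finger opening in m.
Only numpy, scipy, OpenCV 4.12 (cv2) and the standard library are available. Lean on these libraries where they do the work, as an engineer would, in place of code of your own. Each camera call takes 0.05 s, during which the arm holds its last target.

## Working session

There is one attempt and no reset: what is moved stays moved. The work goes in short steps, Python scripts to look and compute and a tool call to move; the robot and the scene stay as the last step left them, time stands still between calls to the robot, and variables do not carry over. Pictures are saved under pics/ and viewed, and the job is handed in when it is done.

Besides the shell and the picture viewer there is one more tool, called as name(argument=value, ...) on one line, values as JSON. arm_command: Moves the arm, as the interface text tells. Its arguments: {"type":"object","properties":{"xyz":{"type":"array","items":{"type":"array","items":{"type":"number"}}},"spin":{"type":"array","items":{"type":"number"}},"fingers":{"type":"number"}},"required":["xyz","spin"]}

```bash
mkdir -p pics; ls; python3 - <<'E'
from plant import r
import cv2,numpy as np
print(r.state())
for n in("side","top"):
    p,d=r.snapshot(n); cv2.imwrite(f"pics/{n}0.png",p); np.save(f"pics/{n}0.npy",d); print(n,r.calibration(n))
E
```

```text
pics
{'time_s': 0.0, 'joint_positions': array([-1.34758793e+00,  3.51210018e-01,  1.65242183e+00,  1.48161569e-05,
        1.13909643e+00, -8.45734289e-02]), 'joint_vel': array([ 0.00110952,  0.00135611,  0.00076127, -0.00058849,  0.00024872,
        0.00135152]), 'joint_torque': array([-9.02332122e-04, -4.97320926e+01, -2.85253626e+01,  6.98213093e-02,
        2.56485312e-02, -8.40772827e-05]), 'position': array([ 0.16658591, -0.52380638,  0.21811665]), 'tcp_rot': array([ 8.07136641e-01, -5.90364397e-01, -4.23930190e-04, -3.77802745e-04]), 'wrist_force': array([ 0.00548471, -0.02047455, -0.23918102]), 'ft_torque': array([0.01175328, 0.02825565, 0.02390558]), 'opening': 0.09346212585931328}
side {'fov_y': 51.97223168464316, 'cx': 272.08241495673917, 'cy': 209.37036756016536, 'cam_to_world': array([[ 0.98655016,  0.06520126, -0.14989191,  0.35272988],
       [-0.16221047,  0.50362942, -0.84855476, -0.8148474 ],
       [ 0.02016313,  0.86145586,  0.50743201,  0.58979115],
       [ 0.        ,  0.        ,  0.        ,  1.        ]])}
top {'fov_y': 49.96169594438849, 'cx': 285.16541644066024, 'cy': 211.3521933005316, 'cam_to_world': array([[-0.01705129,  0.99694058, -0.07628058,  0.41658511],
       [-0.99948247, -0.01491393,  0.02850221,  0.0199101 ],
       [ 0.02727737,  0.0767271 ,  0.99667893,  1.2353794 ],
       [ 0.        ,  0.        ,  0.        ,  1.        ]])}
```

View pics/top0.png

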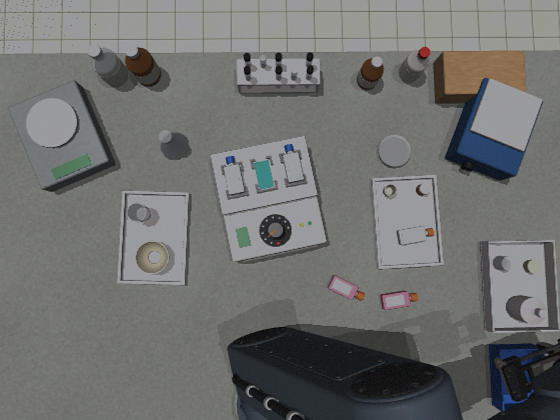

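View pics/side0.png

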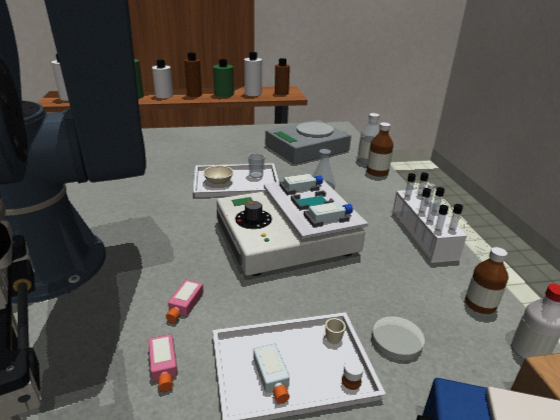

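The top view shows the flask at about (412,235) in the right-hand tray with its cap to the right (-y). The teal bay is at (264,175), the dial at (275,230), and two pink look-alikes are at (345,287) and (398,300). Next I'll measure these.

```bash
cat > h.py <<'E'
import numpy as np, cv2
from plant import r
def ray(n,u,v):
    c=r.calibration(n); f=210/np.tan(np.radians(c["fov_y"]/2)); M=np.array(c["cam_to_world"])
    d=np.array([(u-c["cx"])/f,-(v-c["cy"])/f,-1.0])
    return M[:3,3],M[:3,:3]@d
def onz(n,u,v,z):
    o,d=ray(n,u,v); return o+d*(z-o[2])/d[2]
def ond(n,u,v,dep):
    o,d=ray(n,u,v); return o+d*dep
def tri(u1,u2):
    o1,d1=ray("top",*u1);o2,d2=ray("side",*u2)
    A=np.c_[d1,-d2];t=np.linalg.lstsq(A,o2-o1,rcond=None)[0]
    p,q=o1+d1*t[0],o2+d2*t[1]; return (p+q)/2,np.linalg.norm(p-q)
E
python3 - <<'E'
from h import *
T=cv2.imread("pics/top0.png");S=cv2.imread("pics/side0.png");D=np.load("pics/top0.npy")
def crop(im,x,y,w,h,k,name): cv2.imwrite(name,cv2.resize(im[y:y+h,x:x+w],None,fx=k,fy=k,interpolation=cv2.INTER_CUBIC))
crop(T,205,130,130,135,4,"pics/c1.png")
crop(T,370,170,80,105,5,"pics/c2.png")
crop(S,210,160,160,110,5,"pics/c3.png")
hs=cv2.cvtColor(T,cv2.COLOR_BGR2HSV)
def blobs(im,lo,hi,n,mina=15):
    m=cv2.inRange(cv2.cvtColor(im,cv2.COLOR_BGR2HSV),lo,hi)
    k,l,st,ce=cv2.connectedComponentsWithStats(m)
    for i in range(1,k):
        if st[i,4]>=mina: print(n,st[i],ce[i].round(2))
for nm,im in(("top",T),("side",S)):
    blobs(im,(5,150,100),(18,255,255),nm+" orange")
    blobs(im,(80,120,60),(98,255,255),nm+" teal")
    blobs(im,(105,150,80),(125,255,255),nm+" blue")
print(onz("top",264,175,.09),ond("top",264,175,D[175,264]), ond("top",412,235,D[235,412]),ond("top",275,230,D[230,275]))
E
```

```text
top orange [427 228   6   8  37] [429.78 231.49]
top orange [357 291   7   9  44] [359.93 295.39]
top orange [411 293   7   8  40] [414.05 296.77]
top teal [254 161  19  28 356] [263.33 174.24]
top blue [ 457   78   67   97 1573] [488.24 147.02]
top blue [285 144   8   8  42] [288.21 147.29]
top blue [226 156   8   8  43] [229.6  159.12]
top blue [500 349  38  10 215] [514.17 352.55]
top blue [522 360   6   5  23] [524.39 361.96]
top blue [525 371   4  10  19] [526.84 375.05]
top blue [502 379  25  32 172] [506.91 397.37]
top blue [527 390   7   7  21] [529.81 392.86]
side orange [ 139   87  167   18 1142] [228.68  97.16]
side orange [ 39  98  31   9 169] [ 51.67 102.56]
side orange [166 308  14  14 130] [172.37 314.22]
side orange [158 373  15  18 208] [164.84 381.6 ]
side orange [274 385  15  18 202] [280.9  393.55]
side teal [297 196  29  10 179] [311.8  200.65]
side blue [315 176   8   6  35] [318.71 178.31]
side blue [344 204   9   8  49] [348.35 207.51]
side blue [ 435  378   55   42 1853] [460.45 400.81]
[0.59846123 0.03980611 0.09      ] [0.59868706 0.03983081 0.08857781] [ 0.43983731 -0.35468244  0.03142511] [0.45647685 0.0138913  0.10860728]
```

View pics/c1.png

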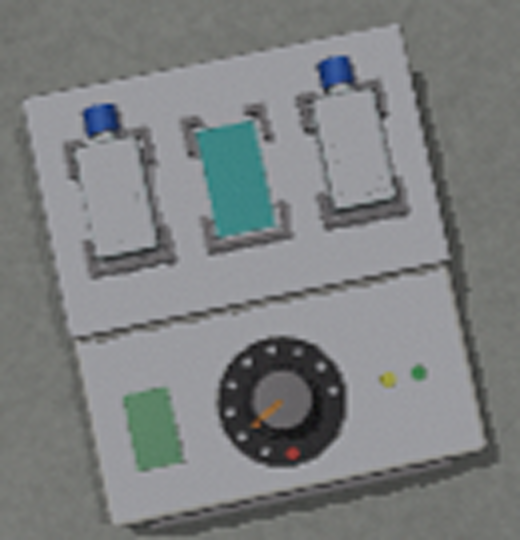

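View pics/c2.png

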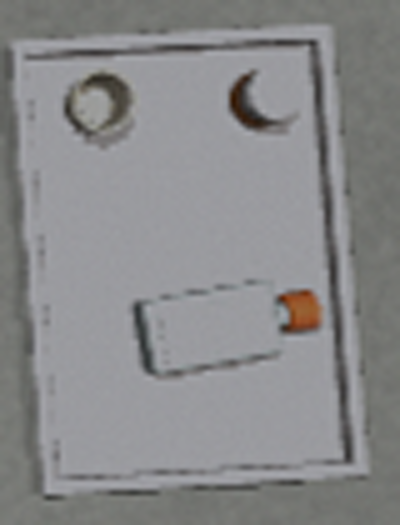

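View pics/c3.png

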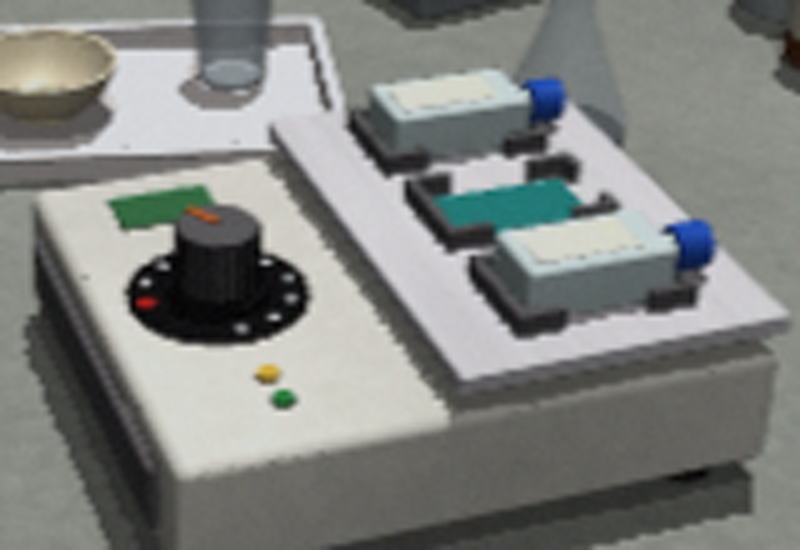

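```bash
python3 - <<'E'
from h import *
T=cv2.imread("pics/top0.png");D=np.load("pics/top0.npy")
v,u=np.mgrid[0:420,0:560]
c=r.calibration("top");f=210/np.tan(np.radians(c["fov_y"]/2));M=np.array(c["cam_to_world"])
P=np.stack([(u-c["cx"])/f*D,-(v-c["cy"])/f*D,-D],-1)@M[:3,:3].T+M[:3,3]
def show(n,win,zlo,zhi):
    x0,x1,y0,y1=win; m=np.zeros(D.shape,np.uint8); m[y0:y1,x0:x1]=((P[...,2]>zlo)&(P[...,2]<zhi))[y0:y1,x0:x1]
    k,l,st,ce=cv2.connectedComponentsWithStats(m)
    for i in range(1,k):
        if st[i,4]>25:
            q=P[l==i]; rc=cv2.minAreaRect((q[:,:2]*1000).astype(np.float32))
            print(n,st[i],"mean",q.mean(0).round(4),"rect",np.round(rc[0],1),np.round(rc[1],1),round(rc[2],1))
show("flaskbody",(392,445,215,255),.022,.05)
show("mates",(215,320,135,205),.105,.13)
show("knob",(255,300,210,250),.1,.13)
show("platform",(200,340,130,220),.08,.098)
show("tray",(365,450,170,275),.013,.03)
for n,a,b in(("cap",(429.78,231.49),(280.9,393.55)),("pad",(263.33,174.24),(311.8,200.65)),("capR",(288.21,147.29),(348.35,207.51)),("capL",(229.6,159.12),(318.71,178.31))):
    print(n,*tri(a,b), onz("top",*a,.09 if n=="pad" else (.017 if n=="cap" else .103)))
rd=onz("top",205+292/4,130+453/4,.077)
print("floor heights",np.median(P[180:200,395:410,2]),np.median(P[200:205,330:340,2]), "flangecentre?",rd)
# flange
m=cv2.inRange(T[210:252,255:298],(0,0,0),(75,75,75)); k,l,st,ce=cv2.connectedComponentsWithStats(m)
i=1+np.argmax(st[1:,4]); cn=cv2.findContours((l==i).astype(np.uint8),cv2.RETR_EXTERNAL,cv2.CHAIN_APPROX_NONE)[0][0]; e=cv2.fitEllipse(cn); print("flange",e, onz("top",e[0][0]+255,e[0][1]+210,.075))
E
```

```text
flaskbody [398 226  37  19 451] mean [ 0.4408 -0.3616  0.0299] rect [ 441.6 -368.5] [39.8 97.4] 8.9
mates [283 144  21  39 528] mean [ 0.62   -0.0326  0.1158] rect [625.5 -31.9] [96.2 40. ] 11.2
mates [224 156  21  39 529] mean [0.5908 0.1156 0.1156] rect [597.2 117. ] [96.2 39.8] 10.9
knob [268 222  16  16 185] mean [0.4574 0.0131 0.108 ] rect [457.7  12.6] [36.7 36.8] 56.3
platform [ 211  136  107   79 4485] mean [0.5966 0.0409 0.0906] rect [599.9  40.5] [158.9 248.4] 11.1
tray [372 175  72  94 965] mean [ 0.4784 -0.3525  0.019 ] rect [ 478.1 -348. ] [248.  179.4] 2.3
tray [387 185   9  10  28] mean [ 0.5675 -0.3079  0.0226] rect [ 566.7 -306.5] [26.9 13.2] 32.2
tray [408 227  27  10 111] mean [ 0.449  -0.3881  0.0262] rect [ 449.3 -381.5] [73.1 22.2] 85.3
tray [397 230  19  15 100] mean [ 0.4341 -0.3335  0.0266] rect [ 437.1 -340.7] [39.1 41.3] 7.2
cap [ 0.44686699 -0.40636405  0.0220066 ] 0.003773370735691265 [ 0.4488702  -0.40840777  0.017     ]
pad [0.59913035 0.04152704 0.094403  ] 0.0012292853967472224 [0.60044828 0.04149478 0.09      ]
capR [ 0.66575133 -0.02282961  0.10790313] 0.0001089062371895215 [ 0.66688925 -0.02302911  0.103     ]
capL [0.63652267 0.12562059 0.10929135] 0.0007436073242940535 [0.63812433 0.12614087 0.103     ]
floor heights 0.004782563328865064 5.691063166668453e-05 flangecentre? [0.4235183 0.0065555 0.077    ]
flange ((20.00890350341797, 19.936241149902344), (30.659286499023438, 30.928234100341797), 7.784433841705322) [0.45783031 0.01368636 0.075     ]
```

```bash
cat >> h.py <<'E'
from scipy.spatial.transform import Rotation as Ro
def go(x,y,z,yaw):
    s=r.state(); R=Ro.from_quat(s["tcp_rot"]).as_matrix(); p=np.array(s["position"])
    cur=np.degrees(np.arctan2(R[1,0],R[0,0]))
    d=R.T@(np.array([x,y,z])-p)
    sp=(-(yaw-cur)+180)%360-180
    print("t",round(s["time_s"],2),"pos",p.round(4),"yaw",cur.round(2),"tilt z",R[:,2].round(4),"F",np.round(s["wrist_force"],2),"op",round(s["opening"],4))
    print("shift mm",(d*1000).round(1),"spin",round(sp,2), "j6",round(np.degrees(s["joint_positions"][5]),1))
E
python3 -c "
from h import *
print(r.grip_depth)
go(.4397,-.3566,.12,9.0)"
```

```text
0.0188
t 0.1 pos [ 0.1666 -0.5238  0.2182] yaw -72.36 tilt z [-2.e-04  1.e-03 -1.e+00] F [-0.31 -0.26  1.08] op 0.093
shift mm [ -76.5 -310.9   98.3] spin -81.36 j6 -4.8
```

arm_command(xyz=[[-4,-16,0],[-12,-47,0],[-21,-84,5],[-30,-121,12],[-39,-158,22],[-48,-195,35],[-57,-232,50],[-66,-269,65],[-73,-297,80],[-76.5,-311,90]], spin=[-4,-11,-18,-25,-32,-39,-46,-53,-60,-67], fingers=0.075)

```text
time_s: 0.93
position: [0.518, -0.3077, 0.1592]
tcp_rot: [0.999, -0.044, -0.0, -0.001]
wrist_force: [0.4, -0.3, -0.7]
opening: 0.0752
```

```bash
python3 -c "
from h import *
go(.4397,-.3566,.06,9.0)"
```

```text
t 0.93 pos [ 0.518  -0.3077  0.1592] yaw -5.01 tilt z [-3.e-04  1.e-03 -1.e+00] F [ 0.37 -0.32 -0.68] op 0.0752
shift mm [-73.6  55.6  99.1] spin -14.01 j6 -30.2
```

The arm ended about 90 mm past the commanded point. I'll send a hold call to see whether that's lag or a scale problem.

arm_command(xyz=[[0,0,0],[0,0,0],[0,0,0],[0,0,0],[0,0,0],[0,0,0],[0,0,0],[0,0,0],[0,0,0],[0,0,0]], spin=[0,0,0,0,0,0,0,0,0,0])

```text
time_s: 1.77
position: [0.5178, -0.3078, 0.1592]
tcp_rot: [0.999, -0.044, -0.0, -0.0]
wrist_force: [0.8, 0.2, 0.2]
opening: 0.075
```

```bash
python3 -c "
from h import *
print(r.state()['joint_vel'].round(3))
go(.4397,-.3566,.06,9.0)"
```

```text
[ 0.003  0.001 -0.    -0.    -0.001 -0.001]
t 1.77 pos [ 0.5178 -0.3078  0.1592] yaw -5.02 tilt z [-3.e-04  9.e-04 -1.e+00] F [0.78 0.15 0.25] op 0.075
shift mm [-73.5  55.5  99.2] spin -14.02 j6 -30.2
```

That was my mistake: shifts are in metres and I sent millimetres, so every row ran at the speed limit. The arm stayed clear at z ≥ 0.159 with no contact force. I'll use metres from here.

arm_command(xyz=[[-0.008,0.006,0.008],[-0.025,0.019,0.025],[-0.045,0.034,0.045],[-0.062,0.047,0.065],[-0.0715,0.054,0.085],[-0.0735,0.0555,0.099],[-0.0735,0.0555,0.099],[-0.0735,0.0555,0.099],[-0.0735,0.0555,0.099],[-0.0735,0.0555,0.099]], spin=[-2,-5,-8,-11,-13,-14,-14,-14,-14,-14])

```text
time_s: 2.6
position: [0.4406, -0.3568, 0.0613]
tcp_rot: [0.997, 0.078, 0.001, 0.0]
wrist_force: [-0.3, -0.3, -0.3]
opening: 0.0748
```

```bash
python3 - <<'E'
from h import *
go(.4397,-.3566,.008,9.0)
p,d=r.snapshot("side"); cv2.imwrite("pics/s1.png",cv2.resize(p[270:420,190:400],None,fx=3.8,fy=3.8))
E
```

```text
t 2.6 pos [ 0.4406 -0.3568  0.0613] yaw 8.98 tilt z [ 1.1e-03 -3.0e-04 -1.0e+00] F [-0.29 -0.29 -0.27] op 0.0748
shift mm [-1.  -0.3 53.3] spin -0.02 j6 -52.7
```

View pics/s1.png

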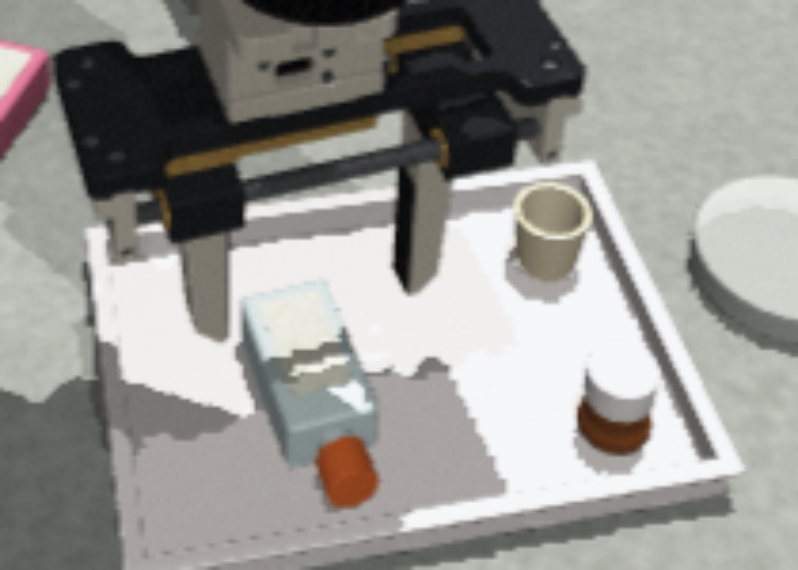

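The side crop shows the open jaws straddling the flask along its short sides, clear of the crucible and jar. Lowering.

arm_command(xyz=[[-0.0005,0,0.008],[-0.001,0,0.02],[-0.001,0,0.032],[-0.001,0,0.042],[-0.001,0,0.049],[-0.001,0,0.0525],[-0.001,0,0.0535],[-0.001,0,0.0535],[-0.001,0,0.0535],[-0.001,0,0.0535]], spin=[0,0,0,0,0,0,0,0,0,0])

```text
time_s: 3.48
position: [0.4399, -0.3571, 0.0082]
tcp_rot: [0.997, 0.078, 0.001, 0.0]
wrist_force: [-0.1, 0.6, -0.7]
opening: 0.0747
```

arm_command(xyz=[[0,0,0],[0,0,0],[0,0,0],[0,0,0],[0,0,0],[0,0,0],[0,0,0],[0,0,0],[0,0,0],[0,0,0]], spin=[0,0,0,0,0,0,0,0,0,0], fingers=0.03)

```text
time_s: 4.32
position: [0.4399, -0.3571, 0.0082]
tcp_rot: [0.997, 0.078, 0.001, 0.0]
wrist_force: [0.0, -0.3, 0.1]
opening: 0.0399
```

```bash
python3 -c "
from h import *
go(.4397,-.3566,.12,9.0)"
```

```text
t 4.32 pos [ 0.4399 -0.3571  0.0082] yaw 8.99 tilt z [ 1.6e-03 -8.0e-04 -1.0e+00] F [ 0.04 -0.29  0.07] op 0.0399
shift mm [ 1.000e-01 -4.000e-01 -1.118e+02] spin -0.01 j6 -52.8
```

arm_command(xyz=[[0,0,-0.006],[0,0,-0.018],[0,0,-0.035],[0,0,-0.055],[0,0,-0.08],[0,0,-0.105],[0,0,-0.13],[0,0,-0.15],[0,0,-0.16],[0,0,-0.16]], spin=[0,0,0,0,0,0,0,0,0,0])

```text
time_s: 5.15
position: [0.4403, -0.3576, 0.1709]
tcp_rot: [0.997, 0.078, 0.002, 0.002]
wrist_force: [-0.6, -1.3, -1.2]
opening: 0.04
```

```bash
python3 - <<'E'
from h import *
go(.5996,.0403,.168,101.0)
p,d=r.snapshot("side"); cv2.imwrite("pics/s2.png",cv2.resize(p[170:420,150:450],None,fx=2.4,fy=2.4))
E
```

```text
t 5.15 pos [ 0.4403 -0.3576  0.1709] yaw 8.99 tilt z [ 0.0047 -0.0037 -1.    ] F [-0.63 -1.32 -1.21] op 0.04
shift mm [ 219.5 -368.2    2.2] spin -92.01 j6 -52.8
```

View pics/s2.png

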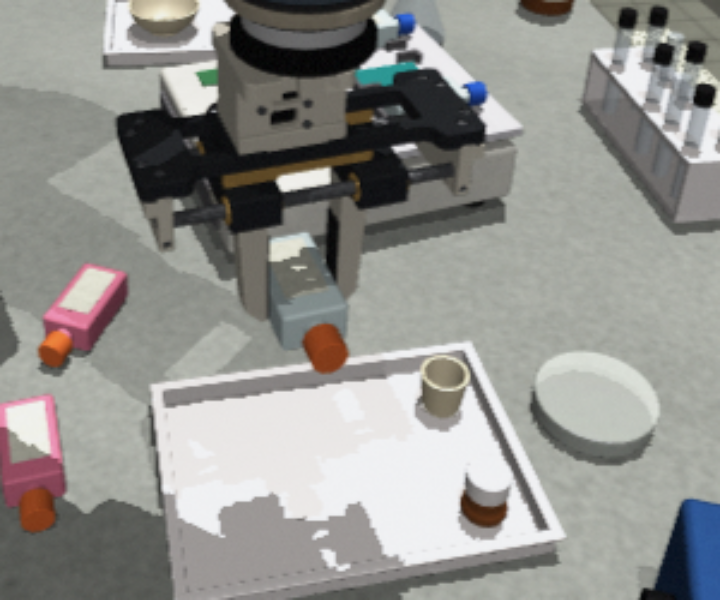

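The flask hangs level in the jaws, and the crucible and jar haven't moved. Carrying it to the bay.

arm_command(xyz=[[0.005,-0.009,-0.003],[0.016,-0.027,-0.006],[0.032,-0.053,-0.01],[0.05,-0.083,-0.01],[0.068,-0.114,-0.01],[0.087,-0.145,-0.01],[0.106,-0.177,-0.01],[0.123,-0.207,-0.01],[0.137,-0.23,-0.01],[0.147,-0.246,-0.01]], spin=[-2,-7,-13,-19,-25,-31,-37,-43,-49,-54])

```text
time_s: 6.03
position: [0.5463, -0.0879, 0.1775]
tcp_rot: [0.85, 0.526, -0.0, 0.001]
wrist_force: [0.2, -0.1, -0.4]
opening: 0.0399
```

```bash
python3 - <<'E'
from h import *
go(.5996,.0403,.165,101.0)
E
```

```text
t 6.03 pos [ 0.5463 -0.0879  0.1775] yaw 63.5 tilt z [ 6.0e-04 -1.1e-03 -1.0e+00] F [ 0.17 -0.09 -0.42] op 0.0399
shift mm [138.5  -9.5  12.4] spin -37.5 j6 -77.4
```

arm_command(xyz=[[0.006,-0.0005,0],[0.02,-0.0015,0],[0.042,-0.003,0],[0.066,-0.0045,0.002],[0.09,-0.006,0.004],[0.112,-0.0075,0.007],[0.128,-0.009,0.01],[0.136,-0.0095,0.012],[0.1385,-0.0095,0.0125],[0.1385,-0.0095,0.0125]], spin=[-2,-6,-11,-16,-21,-26,-31,-35,-37.5,-37.5])

```text
time_s: 6.87
position: [0.5988, 0.0417, 0.1633]
tcp_rot: [0.634, 0.773, -0.001, -0.001]
wrist_force: [-0.1, -0.4, -1.3]
opening: 0.0397
```

```bash
python3 - <<'E'
from h import *
go(.5996,.0403,.125,101.0)
p,d=r.snapshot("side"); cv2.imwrite("pics/s3.png",cv2.resize(p[110:290,200:400],None,fx=3.3,fy=3.3,interpolation=cv2.INTER_CUBIC)); np.save("pics/s3.npy",d);cv2.imwrite("pics/s3raw.png",p)
p,d=r.snapshot("top"); cv2.imwrite("pics/t3.png",cv2.resize(p[120:270,190:350],None,fx=4,fy=4,interpolation=cv2.INTER_CUBIC));cv2.imwrite("pics/t3raw.png",p)
E
```

```text
t 6.87 pos [0.5988 0.0417 0.1633] yaw 101.28 tilt z [-2.2e-03 -9.0e-04 -1.0e+00] F [-0.11 -0.38 -1.25] op 0.0397
shift mm [-1.5  0.6 38.3] spin 0.28 j6 -101.7
```

View pics/s3.png

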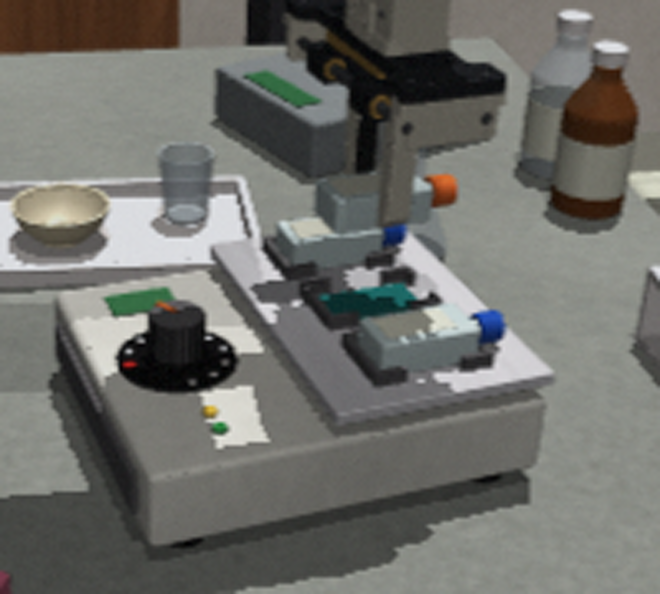

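View pics/t3.png

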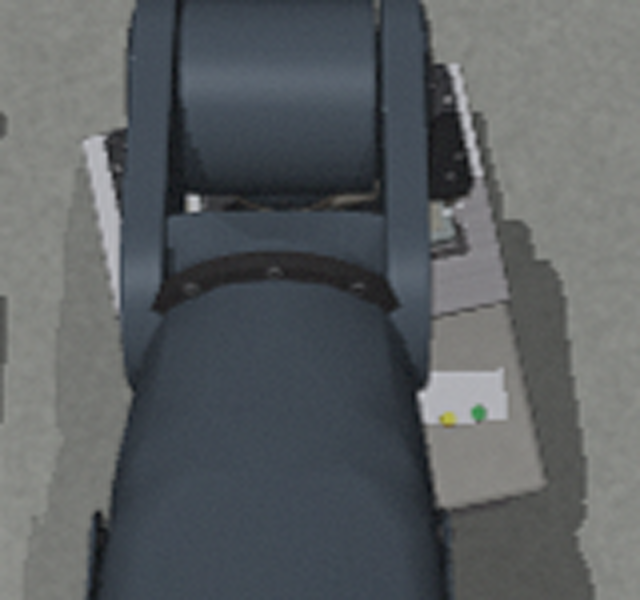

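```bash
python3 - <<'E'
from h import *
im=cv2.imread("pics/s3raw.png")
m=cv2.inRange(cv2.cvtColor(im,cv2.COLOR_BGR2HSV),(5,150,100),(18,255,255)); m[:140]=0;m[220:]=0;m[:,:310]=0
M=cv2.moments(m,True); u,v=M["m10"]/M["m00"],M["m01"]/M["m00"]; print(u,v,M["m00"])
print("cap",onz("side",u,v,.177),"pred",.5988+.0506,.0417+.0098)
print("capR",onz("side",348.35,207.51,.108),"capL",onz("side",318.71,178.31,.108))
b=np.array([613.7,-34.2]);print("predR",b+51.5*np.array([.9816,.1908]),"predL",np.array([585.4,114.7])+51.5*np.array([.9816,.1908]))
E
```

```text
334.1521739130435 165.91304347826087 46.0
cap [0.64786976 0.05098291 0.177     ] pred 0.6494 0.051500000000000004
capR [ 0.66562921 -0.02299523  0.108     ] capL [0.63688864 0.12810046 0.108     ]
predR [664.2524 -24.3738] predL [635.9524 124.5262]
```

arm_command(xyz=[[0,0,0.004],[-0.0005,0,0.01],[-0.001,0.0,0.017],[-0.001,0.0,0.025],[-0.001,-0.0005,0.031],[-0.001,-0.0005,0.0355],[-0.001,-0.0005,0.038],[-0.001,-0.0005,0.038],[-0.001,-0.0005,0.038],[-0.001,-0.0005,0.038]], spin=[0,0.2,0.3,0.3,0.3,0.3,0.3,0.3,0.3,0.3])

```text
time_s: 7.8
position: [0.5988, 0.0396, 0.1263]
tcp_rot: [0.638, 0.77, -0.001, 0.0]
wrist_force: [-0.3, 0.4, -0.1]
opening: 0.0398
```

```bash
python3 - <<'E'
from h import *
go(.5996,.0403,.094,101.0)
p,d=r.snapshot("side"); cv2.imwrite("pics/s4.png",cv2.resize(p[160:230,260:370],None,fx=7,fy=7,interpolation=cv2.INTER_CUBIC)); np.save("pics/s4.npy",d);cv2.imwrite("pics/s4raw.png",p)
def cen(lo,hi,x0,x1):
    m=cv2.inRange(cv2.cvtColor(p,cv2.COLOR_BGR2HSV),lo,hi); m[:140]=0;m[230:]=0;m[:,:x0]=0;m[:,x1:]=0
    M=cv2.moments(m,True); return M["m10"]/M["m00"],M["m01"]/M["m00"],M["m00"],(np.where(m.any(0))[0][[0,-1]],np.where(m.any(1))[0][[0,-1]])
for c in (cen((5,150,70),(18,255,255),310,370),cen((105,150,80),(125,255,255),340,370),cen((105,150,80),(125,255,255),300,340)): print(c)
E
```

```text
t 7.8 pos [0.5988 0.0396 0.1263] yaw 100.68 tilt z [-7.0e-04 -1.1e-03 -1.0e+00] F [-0.26  0.35 -0.07] op 0.0398
shift mm [ 0.6  1.  32.3] spin -0.32 j6 -101.3Traceback (most recent call last):
  File "<stdin>", line 7, in <module>
  File "<stdin>", line 6, in cen
ZeroDivisionError: float division by zero
```

View pics/s4.png

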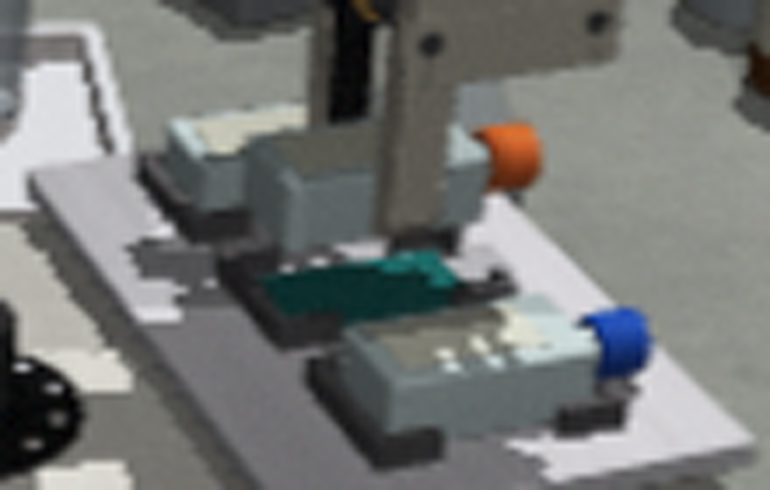

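```bash
python3 - <<'E'
from h import *
p=cv2.imread("pics/s4raw.png")
def cen(lo,hi,x0,x1):
    m=cv2.inRange(cv2.cvtColor(p,cv2.COLOR_BGR2HSV),lo,hi); m[:140]=0;m[230:]=0;m[:,:x0]=0;m[:,x1:]=0
    M=cv2.moments(m,True); print(M["m00"],np.where(m.any(0))[0][[0,-1]],np.where(m.any(1))[0][[0,-1]]); return M["m10"]/M["m00"],M["m01"]/M["m00"]
a=cen((5,150,60),(18,255,255),310,370);b=cen((105,150,60),(125,255,255),335,370)
A=onz("side",*a,.140);B=onz("side",*b,.108);print(a,b,A,B,(A-B)*1000)
# pixel of predictions
E
```

```text
60.0 [315 336] [157 186]
58.0 [344 352] [204 213]
(332.3833333333333, 181.36666666666667) (348.2068965517241, 208.24137931034483) [0.645708   0.04598916 0.14      ] [ 0.66429174 -0.02608383  0.108     ] [-18.5837397   72.07298766  32.        ]
```

```bash
python3 - <<'E'
from h import *
p=cv2.imread("pics/s4raw.png")
def cen(lo,hi,x0,x1):
    m=cv2.inRange(cv2.cvtColor(p,cv2.COLOR_BGR2HSV),lo,hi); m[:170]=0;m[230:]=0;m[:,:x0]=0;m[:,x1:]=0
    x=np.where(m.any(0))[0][[0,-1]];y=np.where(m.any(1))[0][[0,-1]]; print(x,y); return x.mean(),y.mean()
a=cen((5,150,60),(18,255,255),325,370);b=cen((105,150,60),(125,255,255),335,370)
A=onz("side",*a,.135);B=onz("side",*b,.103);print(a,b,A,B,(A-B)*1000)
E
```

```text
[329 336] [178 186]
[344 352] [204 213]
(np.float64(332.5), np.float64(182.0)) (np.float64(348.0), np.float64(208.5)) [0.64830771 0.05232604 0.135     ] [ 0.66669762 -0.01895175  0.103     ] [-18.38990349  71.277784    32.        ]
```

```bash
python3 - <<'E'
from h import *
go(.601,.0405,.109,101.0)
E
```

```text
t 7.85 pos [0.5988 0.0396 0.1263] yaw 100.69 tilt z [-6.e-04 -1.e-03 -1.e+00] F [ 0.13 -0.99 -1.06] op 0.0398
shift mm [ 0.5  2.3 17.3] spin -0.31 j6 -101.3
```

arm_command(xyz=[[0,0.001,0.002],[0.0005,0.002,0.006],[0.0005,0.0023,0.01],[0.0005,0.0023,0.014],[0.0005,0.0023,0.017],[0.0005,0.0023,0.0175],[0.0005,0.0023,0.0175],[0.0005,0.0023,0.0175],[0.0005,0.0023,0.0175],[0.0005,0.0023,0.0175]], spin=[-0.1,-0.2,-0.3,-0.3,-0.3,-0.3,-0.3,-0.3,-0.3,-0.3])

```text
time_s: 8.68
position: [0.6011, 0.0405, 0.109]
tcp_rot: [0.636, 0.772, -0.0, 0.0]
wrist_force: [0.1, -0.2, -0.9]
opening: 0.0397
```

```bash
python3 - <<'E'
from h import *
go(.601,.0405,.094,101.0)
p,d=r.snapshot("side"); cv2.imwrite("pics/s5.png",cv2.resize(p[160:230,260:370],None,fx=7,fy=7,interpolation=cv2.INTER_CUBIC));cv2.imwrite("pics/s5raw.png",p)
def cen(lo,hi,x0,x1):
    m=cv2.inRange(cv2.cvtColor(p,cv2.COLOR_BGR2HSV),lo,hi); m[:170]=0;m[230:]=0;m[:,:x0]=0;m[:,x1:]=0
    M=cv2.moments(m,True); return M["m10"]/M["m00"],M["m01"]/M["m00"]
a=cen((5,150,60),(18,255,255),325,370);b=cen((105,150,60),(125,255,255),335,370)
A=onz("side",*a,.123);B=onz("side",*b,.108);print(a,b,A,B,(A-B)*1000)
E
```

```text
t 8.68 pos [0.6011 0.0405 0.109 ] yaw 100.99 tilt z [-2.e-04 -1.e-03 -1.e+00] F [ 0.08 -0.15 -0.89] op 0.0397
shift mm [ 0.1 -0.1 15. ] spin -0.01 j6 -101.5
(332.8, 187.76363636363635) (348.2105263157895, 208.1578947368421) [0.64835074 0.0460715  0.123     ] [ 0.66441569 -0.02572853  0.108     ] [-16.06494962  71.80003045  15.        ]
```

View pics/s5.png

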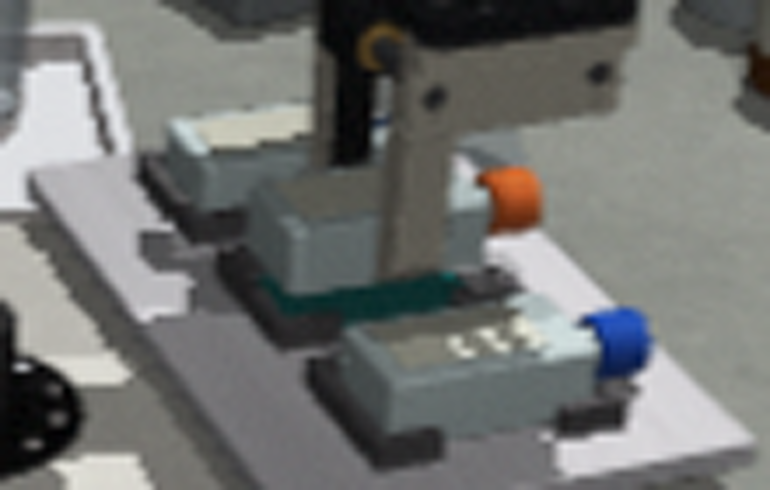

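```bash
cat > side.py <<'E'
from h import *
def analyse(zoff, tag):
    p,D=r.snapshot("side"); cv2.imwrite(f"pics/{tag}.png",cv2.resize(p[160:230,260:370],None,fx=7,fy=7,interpolation=cv2.INTER_CUBIC))
    v,u=np.mgrid[0:420,0:560];c=r.calibration("side");f=210/np.tan(np.radians(c["fov_y"]/2));M=np.array(c["cam_to_world"])
    P=np.stack([(u-c["cx"])/f*D,-(v-c["cy"])/f*D,-D],-1)@M[:3,:3].T+M[:3,3]
    a=np.radians(11); ex=np.array([np.cos(a),np.sin(a)]);ey=np.array([-ex[1],ex[0]])
    q=P[...,:2]-np.array([.5997,.0404]); X=q@ex;Y=q@ey;Z=P[...,2]
    # label faces
    for n,y0,z0 in(("mateR",-.076,.09),("flask",0,.09+zoff)):
        m=(X>-.034)&(X<.034)&(abs(Y-(y0-.02))<.006)&(Z>z0+.011)&(Z<z0+.022)
        if n=="flask": m&=(X<-.016)|(X>.018)
        y=Y[m];x=X[m];k=np.polyfit(x,y,1) if m.sum()>5 else None
        t=(X>-.05)&(X<.034)&(abs(Y-y0)<.015)&(Z>z0+.0235)&(Z<z0+.03)
        print(n,"side Y mean",(y.mean()*1e3).round(2),"std",(y.std()*1e3).round(2),m.sum(),"slope deg",np.degrees(k[0]).round(2),"topz",np.median(Z[t])*1e3,"minX",np.percentile(X[t],2)*1e3)
        e=(abs(Y-y0)<.015)&(Z>z0+.012)&(Z<z0+.022)&(X<-.03)&(X>-.045)
        cp=(abs(Y-y0)<.012)&(Z>z0+.005)&(Z<z0+.03)&(X>.042)&(X<.07)
        print("   rear face X",np.median(X[e])*1e3,e.sum()," cap maxX",np.percentile(X[cp],98)*1e3,"cap minY",np.percentile(Y[cp],2)*1e3,"cap topz",np.percentile(Z[cp],98)*1e3)
E
python3 -c "
from side import *
analyse(.109-.0942,'s6')"
```

```text
mateR side Y mean -92.69 std 1.65 118 slope deg 0.23 topz 116.81916090349887 minX -35.08071057660619
   rear face X -35.77050657034762 26  cap maxX 59.30727186606238 cap minY -85.34130159738787 cap topz 114.92858163377748
flask side Y mean -18.32 std 1.25 55 slope deg 0.63 topz 131.72277581158482 minX -36.96725568020801
   rear face X -37.13240458504303 21  cap maxX 58.975828857113065 cap minY -10.89249654770786 cap topz 130.03362091283313
```

Side-view depth shows the flask about 1.3 mm short in x and 1.6 mm low in y relative to its neighbour. I'll take out most of that and lower slowly.

arm_command(xyz=[[0.0005,0.0005,0],[0.001,0.001,0.001],[0.001,0.001,0.003],[0.001,0.001,0.005],[0.001,0.001,0.007],[0.001,0.001,0.009],[0.001,0.001,0.0105],[0.001,0.001,0.012],[0.001,0.001,0.0125],[0.001,0.001,0.0125]], spin=[0,0,0,0,0,0,0,0,0,0])

```text
time_s: 9.62
position: [0.6018, 0.0416, 0.0963]
tcp_rot: [0.636, 0.772, -0.001, 0.0]
wrist_force: [0.6, 0.5, -1.0]
opening: 0.0395
```

```bash
python3 - <<'E'
from side import *
go(.6018,.0415,.0942,101.0)
analyse(.0025,"s7")
E
```

```text
t 9.62 pos [0.6018 0.0416 0.0963] yaw 100.99 tilt z [-5.e-04 -1.e-03 -1.e+00] F [ 0.65  0.53 -0.99] op 0.0395
shift mm [-0.1 -0.   2.1] spin -0.01 j6 -101.4
mateR side Y mean -92.88 std 1.91 123 slope deg 0.13 topz 116.95115420698504 minX -35.3665626952327
   rear face X -35.85722664442859 27  cap maxX 58.36675383540853 cap minY -84.52748980751068 cap topz 114.66028143813566
flask side Y mean -17.35 std 1.14 52 slope deg -0.45 topz 119.05467473932804 minX -35.96645219403115
   rear face X -36.27463443763555 20  cap maxX 58.04209332106592 cap minY -9.498800727179 cap topz 117.0090664673548
```

View pics/s7.png

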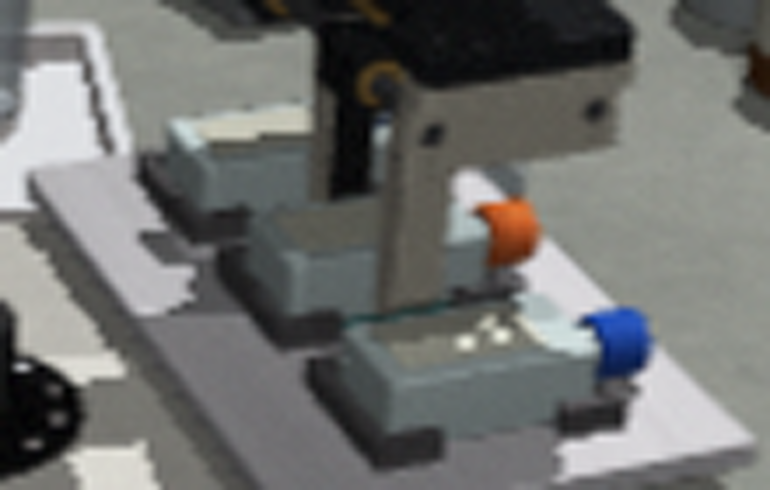

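The flask sits between the fences with its cap over the notch, about 2 mm above the floor. No contact yet, so I'll lower the rest.

arm_command(xyz=[[0,0,0.0003],[0,0,0.0006],[0,0,0.0009],[0,0,0.0012],[0,0,0.0015],[0,0,0.0018],[0,0,0.0021],[0,0,0.0023],[0,0,0.0023],[0,0,0.0023]], spin=[0,0,0,0,0,0,0,0,0,0])

```text
time_s: 10.5
position: [0.6018, 0.0416, 0.0942]
tcp_rot: [0.636, 0.772, -0.001, 0.0]
wrist_force: [-1.1, -0.2, 2.1]
opening: 0.04
```

arm_command(xyz=[[0,0,0.0002],[0,0,0.0004],[0,0,0.0004],[0,0,0.0004],[0,0,0.0004],[0,0,0.0004],[0,0,0.0004],[0,0,0.0004],[0,0,0.0004],[0,0,0.0004]], spin=[0,0,0,0,0,0,0,0,0,0])

```text
time_s: 11.33
position: [0.6018, 0.0417, 0.0942]
tcp_rot: [0.636, 0.772, -0.0, 0.0]
wrist_force: [-3.1, -0.4, 5.3]
opening: 0.04
```

The flask is on the bay floor: upward force is 5 N and z is no longer changing. Opening only to 56 mm so the fingers stay clear of the neighbours.

arm_command(xyz=[[0,0,0],[0,0,0],[0,0,0],[0,0,0],[0,0,0],[0,0,0],[0,0,0],[0,0,0],[0,0,0],[0,0,0]], spin=[0,0,0,0,0,0,0,0,0,0], fingers=0.054)

```text
time_s: 12.17
position: [0.6019, 0.0416, 0.0942]
tcp_rot: [0.636, 0.772, -0.0, 0.0]
wrist_force: [0.2, -0.5, -0.2]
opening: 0.0542
```

arm_command(xyz=[[0,0,-0.003],[0,0,-0.01],[0,0,-0.02],[0,0,-0.032],[0,0,-0.044],[0,0,-0.054],[0,0,-0.06],[0,0,-0.06],[0,0,-0.06],[0,0,-0.06]], spin=[0,0,0,0,0,0,0,0,0,0])

```text
time_s: 13.0
position: [0.6015, 0.0417, 0.1538]
tcp_rot: [0.636, 0.772, -0.001, -0.0]
wrist_force: [-0.4, 1.2, -0.1]
opening: 0.0541
```

```bash
python3 - <<'E'
from side import *
go(.4575,.0128,.150,101.0)
analyse(0,"s8")
E
```

```text
t 13.0 pos [0.6015 0.0417 0.1538] yaw 100.99 tilt z [-0.001 -0.001 -1.   ] F [-0.43  1.18 -0.11] op 0.0541
shift mm [  -0.9 -146.9    3.9] spin -0.01 j6 -101.4
mateR side Y mean -92.66 std 1.53 121 slope deg 0.07 topz 116.88894718383442 minX -35.97895096242894
   rear face X -35.90702496023658 25  cap maxX 58.86261552697179 cap minY -85.34709370704681 cap topz 114.90837405526193
flask side Y mean -18.08 std 2.14 58 slope deg 1.01 topz 116.87080561114146 minX -36.14797030598298
   rear face X -36.36335767100844 20  cap maxX 58.414711775076 cap minY -9.950468397840568 cap topz 115.4444033727954
```

View pics/s8.png

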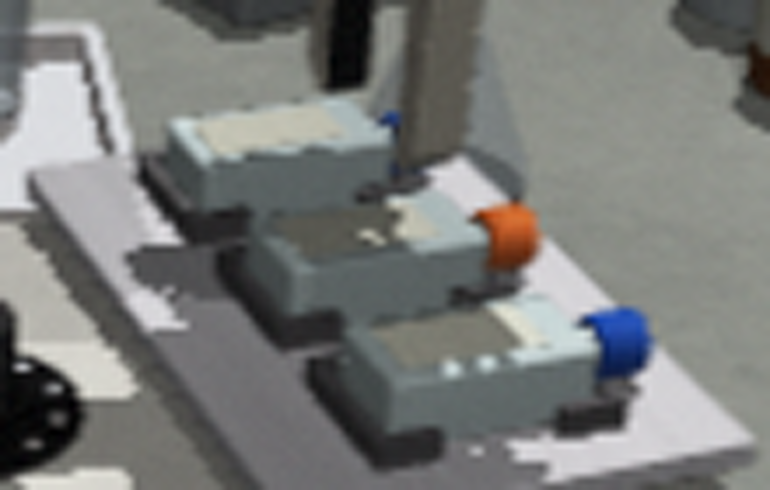

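The orange flask lies flat in the bay with its top at 116.9 mm, equal to its neighbour, and the cap through the notch. On to the dial.

arm_command(xyz=[[0,-0.008,0],[-0.0005,-0.025,0],[-0.0005,-0.048,0],[-0.0005,-0.075,0],[-0.0005,-0.1,0],[-0.0005,-0.122,0],[-0.0005,-0.138,0],[-0.0005,-0.145,0.005],[-0.0005,-0.146,0.01],[-0.0005,-0.146,0.012]], spin=[0,0,0,0,0,0,0,0,0,0], fingers=0.06)

```text
time_s: 13.88
position: [0.4582, 0.0134, 0.141]
tcp_rot: [0.636, 0.772, -0.001, -0.0]
wrist_force: [0.9, 0.5, -0.3]
opening: 0.0601
```

```bash
python3 - <<'E'
from h import *
go(.4583,.0134,.0795,101.0)
p,d=r.snapshot("side"); cv2.imwrite("pics/s9.png",cv2.resize(p[150:250,200:330],None,fx=6,fy=6,interpolation=cv2.INTER_CUBIC))
E
```

```text
t 13.88 pos [0.4582 0.0134 0.141 ] yaw 100.98 tilt z [-0.0018 -0.001  -1.    ] F [ 0.89  0.5  -0.25] op 0.0601
shift mm [ 0.   0.3 61.5] spin -0.02 j6 -105.0
```

View pics/s9.png

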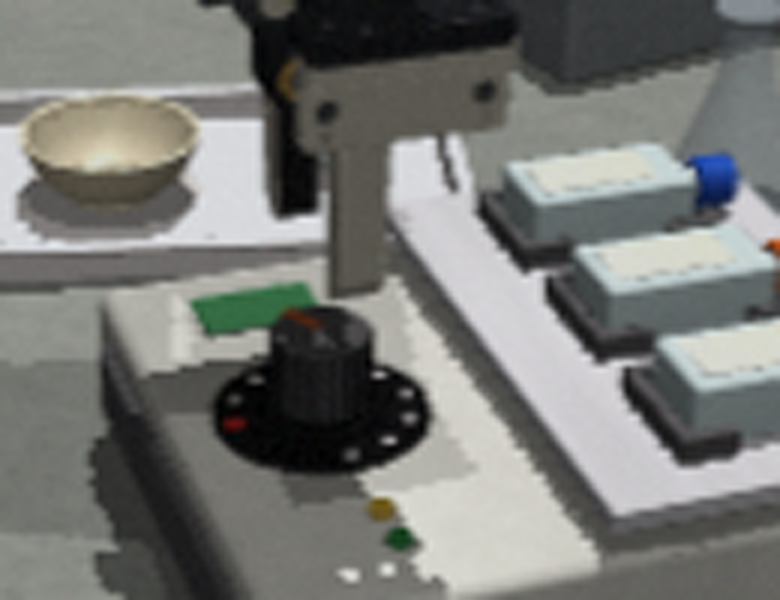

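The jaws are above and either side of the knob, and the pointer is still near the second click. Descending.

arm_command(xyz=[[0,0,0.005],[0,0,0.014],[0,0,0.024],[0,0,0.034],[0,0,0.043],[0,0,0.051],[0,0,0.057],[0,0,0.06],[0,0,0.0605],[0,0,0.0605]], spin=[0,0,0,0,0,0,0,0,0,0])

```text
time_s: 14.77
position: [0.4584, 0.0134, 0.0804]
tcp_rot: [0.636, 0.772, -0.001, -0.001]
wrist_force: [0.7, 0.3, -0.6]
opening: 0.06
```

arm_command(xyz=[[0,0,0],[0,0,0],[0,0,0],[0,0,0],[0,0,0],[0,0,0],[0,0,0],[0,0,0],[0,0,0],[0,0,0]], spin=[0,0,0,0,0,0,0,0,0,0], fingers=0.028)

```text
time_s: 15.6
position: [0.4582, 0.0147, 0.0807]
tcp_rot: [0.637, 0.771, -0.0, -0.001]
wrist_force: [-2.1, 14.6, 5.3]
opening: 0.0373
```

```bash
python3 - <<'E'
from h import *
go(.4583,.0134,.0805,101.0); print(r.state()["ft_torque"])
E
```

```text
t 15.6 pos [0.4582 0.0147 0.0807] yaw 100.93 tilt z [-0.0022  0.0013 -1.    ] F [-2.05 14.61  5.35] op 0.0373
shift mm [-1.3 -0.2  0.2] spin -0.07 j6 -105.0
[ 2.52403013  0.13914617 -0.0043229 ]
```

arm_command(xyz=[[0.0005,0,0],[0.0005,0,0],[0.0005,0,0],[0.0005,0,0],[0.0005,0,0],[0.0005,0,0],[0.0005,0,0],[0.0005,0,0],[0.0005,0,0],[0.0005,0,0]], spin=[0,0,0,0,0,0,0,0,0,0])

```text
time_s: 16.43
position: [0.4582, 0.015, 0.0807]
tcp_rot: [0.636, 0.771, -0.0, -0.001]
wrist_force: [0.4, -5.9, -0.7]
opening: 0.0376
```

```bash
python3 - <<'E'
from h import *
go(.4583,.0154,.0805,101.0); print(r.state()["ft_torque"])
E
```

```text
t 16.43 pos [0.4582 0.015  0.0807] yaw 100.94 tilt z [-0.002  0.001 -1.   ] F [ 0.38 -5.87 -0.71] op 0.0376
shift mm [0.3 0.1 0.2] spin -0.06 j6 -105.0
[-1.14731615 -0.25218121 -0.01924911]
```

arm_command(xyz=[[0,0.0005,0],[0,0.001,0],[0,0.001,0],[0,0.001,0],[0,0.001,0],[0,0.001,0],[0,0.001,0],[0,0.001,0],[0,0.001,0],[0,0.001,0]], spin=[3,9,15,21,27,33,39,45,50,50])

```text
time_s: 17.27
position: [0.4581, 0.0147, 0.0807]
tcp_rot: [0.904, 0.428, -0.002, -0.001]
wrist_force: [-5.0, -9.6, 5.2]
opening: 0.0375
```

```bash
python3 - <<'E'
from h import *
go(.4592,.015,.0805,-49); print(r.state()["ft_torque"])
E
```

```text
t 17.27 pos [0.4581 0.0147 0.0807] yaw 50.64 tilt z [-4.6e-03  2.0e-04 -1.0e+00] F [-5.04 -9.57  5.19] op 0.0375
shift mm [0.9 0.6 0.2] spin 99.64 j6 -54.6
[-1.87892597  0.9390223   0.02437341]
```

arm_command(xyz=[[0,0,0],[0,0,0],[0,0,0],[0,0,0],[0,0,0],[0,0,0],[0,0,0],[0,0,0],[0,0,0],[0,0,0]], spin=[3,9,15,21,27,33,39,45,50,50])

```text
time_s: 18.1
position: [0.4577, 0.0146, 0.0807]
tcp_rot: [1.0, 0.003, -0.003, -0.0]
wrist_force: [-1.8, -5.5, 1.1]
opening: 0.0374
```

```bash
python3 - <<'E'
from h import *
go(.4592,.015,.0805,-49); print(r.state()["ft_torque"])
p,d=r.snapshot("side"); cv2.imwrite("pics/s10.png",cv2.resize(p[150:250,200:330],None,fx=6,fy=6,interpolation=cv2.INTER_CUBIC))
E
```

```text
t 18.1 pos [0.4577 0.0146 0.0807] yaw 0.32 tilt z [-0.0057  0.     -1.    ] F [-1.81 -5.53  1.09] op 0.0374
shift mm [ 1.5 -0.4  0.2] spin 49.32 j6 -4.3
[-1.09267834  0.32726175  0.09645899]
```

View pics/s10.png

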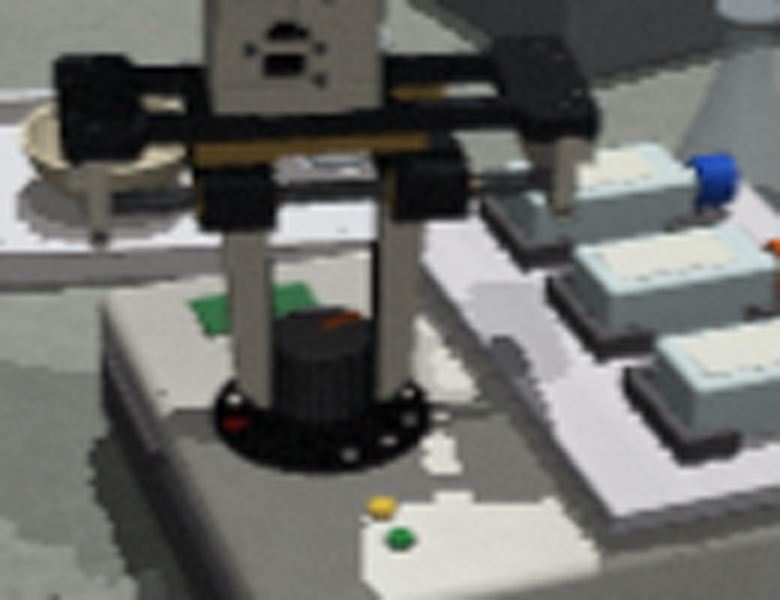

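The pointer turned with the knob, as the side view shows. Completing the remaining ~50°.

arm_command(xyz=[[0,0,0],[0,0,0],[0,0,0],[0,0,0],[0,0,0],[0,0,0],[0,0,0],[0,0,0],[0,0,0],[0,0,0]], spin=[3,9,15,21,27,33,39,45,50,50])

```text
time_s: 18.98
position: [0.4574, 0.0147, 0.0807]
tcp_rot: [0.908, -0.42, -0.003, 0.001]
wrist_force: [-2.1, -3.6, 2.2]
opening: 0.0375
```

```bash
python3 - <<'E'
from h import *
go(.4592,.015,.0805,-49); print(r.state()["ft_torque"])
p,d=r.snapshot("side"); cv2.imwrite("pics/s11.png",cv2.resize(p[150:250,200:330],None,fx=6,fy=6,interpolation=cv2.INTER_CUBIC))
E
```

```text
t 18.98 pos [0.4574 0.0147 0.0807] yaw -49.67 tilt z [-6.5e-03  3.0e-04 -1.0e+00] F [-2.12 -3.61  2.17] op 0.0375
shift mm [ 0.9 -1.6  0.2] spin -0.67 j6 45.7
[-0.40091266  0.33144811  0.03796153]
```

View pics/s11.png

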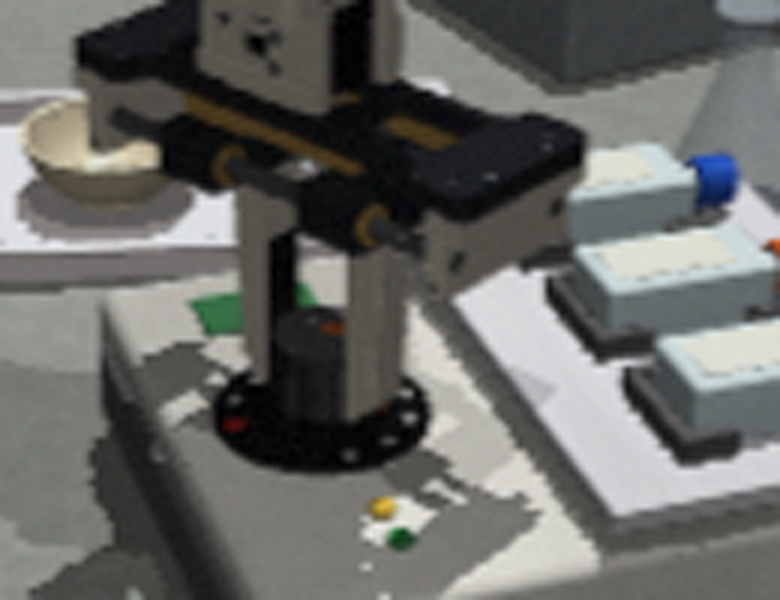

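arm_command(xyz=[[0,0,0],[0,0,0],[0,0,0],[0,0,0],[0,0,0],[0,0,0],[0,0,0],[0,0,0],[0,0,0],[0,0,0]], spin=[0,0,0,0,0,0,0,0,0,0], fingers=0.06)

```text
time_s: 19.87
position: [0.4574, 0.0147, 0.0807]
tcp_rot: [0.909, -0.418, -0.003, 0.001]
wrist_force: [-0.2, 0.5, -0.4]
opening: 0.0599
```

arm_command(xyz=[[0,0,-0.004],[0,0,-0.012],[0,0,-0.025],[0,0,-0.04],[0,0,-0.06],[0,0,-0.08],[0,0,-0.1],[0,0,-0.115],[0,0,-0.12],[0,0,-0.12]], spin=[0,0,0,0,0,0,0,0,0,0])

```text
time_s: 20.7
position: [0.4587, 0.0146, 0.2021]
tcp_rot: [0.909, -0.418, -0.002, 0.001]
wrist_force: [-0.0, -0.6, 0.1]
opening: 0.0601
```

```bash
python3 - <<'E'
from h import *
go(.30,-.33,.23,-49)
p,d=r.snapshot("side"); cv2.imwrite("pics/s12.png",cv2.resize(p[150:250,200:330],None,fx=6,fy=6,interpolation=cv2.INTER_CUBIC))
E
```

```text
t 20.7 pos [0.4587 0.0146 0.2021] yaw -49.36 tilt z [-3.8e-03  1.0e-04 -1.0e+00] F [-0.04 -0.56  0.13] op 0.0601
shift mm [158.  345.  -27.3] spin -0.36 j6 45.4
```

View pics/s12.png

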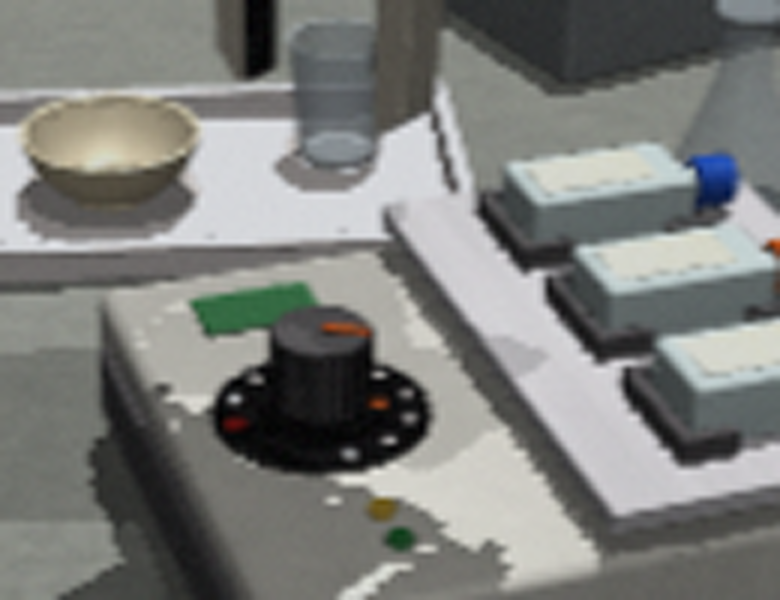

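The knob is released with the pointer towards the rear right. I'll back off so the top camera can count the click.

arm_command(xyz=[[0.005,0.01,-0.003],[0.015,0.032,-0.008],[0.031,0.067,-0.015],[0.048,0.105,-0.02],[0.065,0.143,-0.027],[0.083,0.181,-0.027],[0.1,0.219,-0.027],[0.117,0.255,-0.027],[0.129,0.282,-0.027],[0.135,0.295,-0.027]], spin=[0,0,0,0,0,0,0,0,0,0])

```text
time_s: 21.58
position: [0.3199, -0.2826, 0.2279]
tcp_rot: [0.908, -0.419, -0.003, 0.001]
wrist_force: [0.4, 1.0, -0.2]
opening: 0.0602
```

```bash
python3 - <<'E'
from h import *
go(.30,-.33,.23,-49)
p,d=r.snapshot("top"); cv2.imwrite("pics/t5.png",p); cv2.imwrite("pics/t5c.png",cv2.resize(p[130:265,205:335],None,fx=4.4,fy=4.4,interpolation=cv2.INTER_CUBIC))
E
```

```text
t 21.58 pos [ 0.3199 -0.2826  0.2279] yaw -49.51 tilt z [-7.e-03  8.e-04 -1.e+00] F [ 0.36  0.97 -0.17] op 0.0602
shift mm [23.1 46.  -2. ] spin -0.51 j6 2.1
```

View pics/t5c.png

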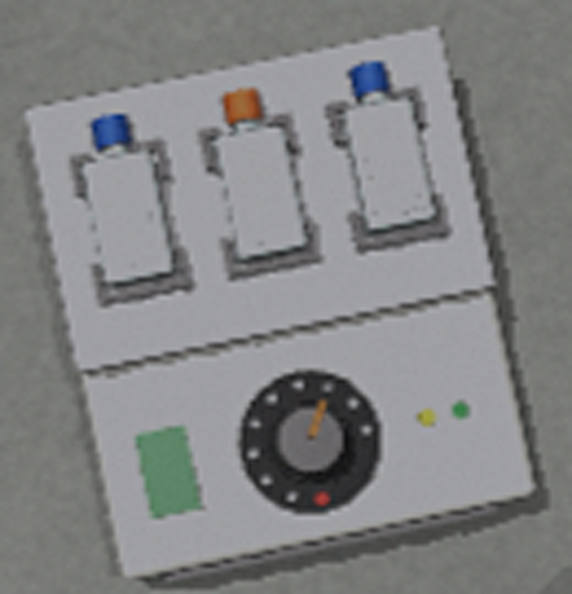

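View pics/t5.png

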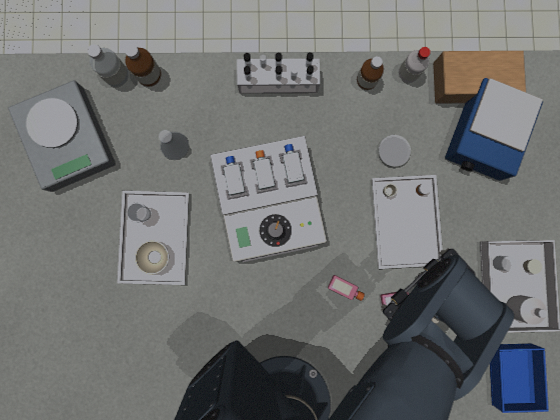

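Clockwise from the red dot, the pointer at 21° in the picture matches the seventh click, expected at 19°. The flask lies in the bay like its neighbours and nothing else has moved.

```bash
python3 -c "
from plant import r
print(r.job_done())"
```

```text
the job is handed in; nothing more can be done
None
```

The job is done and handed in at about 21.6 s of the 62 s. The orange-capped flask lies in the free bay, and the dial is on the seventh click.

- **Flask:** I lowered it until the floor pushed back with about 5 N, then released it. Its top is at 116.9 mm, the same as its neighbour, and its cap is out through the notch.
- **Dial:** It started on the second click. I turned it about 150° clockwise and let go. The last top view puts the pointer at about 21°, with the seventh click expected at 19°.
- **Other items:** the neighbouring flasks and glassware look unmoved in the last pictures. The second pink flask was partly hidden by the arm, so I couldn't check it fully. The gripper is empty and clear of everything.

**What went wrong or disagreed:**
- **Wrong units:** I sent the first move in millimetres instead of metres. The arm overshot by about 90 mm in free air, touched nothing, and I corrected it.
- **Position mismatch:** the camera positions and the arm disagreed by 1–2 mm at the bay and the dial. I corrected for this before setting the flask down. At the dial it caused up to about 15 N of sideways force on the first grip, which I eased by re-centring.

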